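# Hold the hardness probe on a skate runner

## Task

Lift the yellow hardness probe out of its blue holder and set its sprung tip inside the red ring on the skate runner in the tilting clamp, with the probe square to the runner's sloping face (not plumb), pressing gently until the tip is about half-way in. Hold it there steadily for the reading and finish while still gripping and pressing it: do not put it down or let go. Do not shift the runner or its tilt, and leave the bottle, honing stone, readout and screwdriver where they are.

Things in the scene. Friction and masses are not known exactly. Their poses are not given: they have to be found in the camera images.
- holder: Blue plastic block, 84 x 84 x 70 mm tall, fixed to the bench; origin at the centre of its underside. A round 22 mm hole runs straight down through its middle; the probe hangs in it by its handle, which rests on the block's top, flats parallel to the block's sides. The probe must rise 60 mm to come free.
- probe: Hardness probe, about 200 g: origin at the extended tip, z along the probe from tip to handle. From the tip: a red sprung plunger 8 mm across with a rounded end, out 12 mm; a steel nose 18 mm across from 12 to 60 mm; a square yellow handle 30 x 30 mm from 60 to 150 mm (3 mm cap on top). Starts upright in the holder, tip down, its tip 10 mm above the bench.
- probe_mid (a point): Centre of the probe's yellow handle, on the probe's axis 105 mm above the extended tip: the place to grip. Its axes are the probe's: z points from the tip to the handle, x and y across the handle's flats.
- probe_tip (a point): The end of the sprung tip, on the probe's axis; it moves into the probe with the plunger. Same axes as the probe.
- plunger (a joint): How far the sprung tip is pushed into the probe, in m: 0 fully out, 0.012 at its stop. It starts to give at about 1 N and stiffens by 0.35 N per mm (about 3.2 N half-way at 6 mm, 5.3 N at the stop).
- runner: Steel skate runner, 230 x 30 mm, 4 mm thick, clamped flat on a tilting bed; origin on the bed's swivel axis (60 mm above the bench), 11 mm under the middle of the upper face; y along it, x across, z square out of the face. Tipped 0.2 to 0.45 rad about its length, its face up and towards the robot; stiff friction keeps the tilt. Clamps 112 mm either side of the centre stand 40 mm above the face.
- spot (a point): Centre of the red ring (20 mm outside, 14 mm inside, white within) on the runner's upper face, on its centre line, up to 60 mm from its middle; the point lies on the face, z square out of the face, y along the runner.
- bottle: Pale bystander water bottle with a blue cap, 66 mm across, 190 mm tall; origin at the centre of its underside.
- stone: Bystander honing stone, 30 x 90 x 18 mm; origin at the centre of its underside.
- readout: Bystander readout unit, black box with a green screen, 120 x 75 x 26 mm; origin at the centre of its underside.
- driver: Bystander screwdriver with a red handle, about 190 mm long, lying on the bench along its x axis.
- runner_edge (a point): Middle of the runner's far long edge on its upper face, 15 mm across from the centre line in the runner's +x. The clamp's base plate is 320 mm along the runner and 130 mm across, fixed to the bench; its two end uprights are 74 mm tall.
Things that resemble listed ones, but are neither listed nor needed, are in the scene too. Of the things that look like the probe, the middle-sized one is meant.

How it is judged:
By the outcome, as a careful person would: the job done as asked, in the order asked, and still so for the second after the job is handed in, while the arm keeps its last pose, push and grip.
It also fails if it takes over 38 s, if anything falls off the work surface, if the arm or the gripper's body presses on something with over 40 N, if the wrist force passes 120 N, or if a joint passes its speed limit or range.

## Robot

A 7-joint arm with a two-finger parallel gripper is mounted at the origin on the work surface. World frame = base frame: x ahead of the robot, y to its left, z up, the work surface at z = 0. Lengths are in m, angles in rad, forces in N, time in s.
With the tool pointing down it reaches from about 0.4 to 0.85 m from the base axis. Payload 10.4 kg.
Tool frame: the origin (TCP) lies at the very end of the fingers, on their centre line; the grasp point (between the pads) lies 19 mm behind it (manip.grip_point_offset is the distance from the TCP to the grasp point, in m); z points along the fingers, y is the line along which they close (so a half turn about z gives the same grasp; the last joint's range is limited). The gripper opens to 85 mm and grips with 20 to 120 N. Pads are 22 mm wide; open, the fingers measure 114 mm over their backs; the gripper's body (76 mm by 85 mm) begins 54 mm behind the grasp point. The pads swing forward as they close: fully open they stand 13 mm farther back than shut.
Start: joints at [-1.25, 0.332, -0.065, 1.46, 0.022, 1.35, -0.088], TCP at [0.211, 0.588, 0.209] pointing down, gripper open.
Joint ranges: [-2.6, 2.6], [-0.5, 2.12], [-1.47, 1.34], [0.16, 2.42], [-1.27, 4.41], [0.06, 2.06], [-2.6, 2.6]. Speed limits (rad/s): [2.22, 2.22, 2.79, 2.79, 3.14, 3.14, 3.14].

## Interface

Orientations are given as a unit quaternion [x, y, z, w].
In Python, from workcell import manip gives the robot as it stands. The module is installed in compiled form; this text tells all that it offers.
- The arm moves only by the shell command python3 -m inch 'ROWS' [OPENING] [FORCE]. ROWS is JSON, a list of rows, each a list of 2 entries, a list of its own where there are three numbers: the shift along the tool's x, y, z each as a share of 0.08 m, from -1 to 1, then the turn, a rotation vector about the tool's x, y, z each as a share of 45 degrees, from -1 to 1. A call has exactly 10 rows; each row is the pose to reach, as a shift and turn from the pose commanded when the call began, along the tool's axes at that moment; what a row does not reach only later rows make up. A row lasts 1/10 s, in which the tool goes at most 50 mm and 8.59 degrees, less where a joint would pass 70% of its speed; a pose out of reach is approached as far as the arm can. A call with a number of a shift or a turn outside -1 to 1 is refused whole. A call with a gripper value outside its range is refused whole. OPENING is the opening, from 0 (shut) to 1 (fully open), set as the call begins (- or left out, the last holds). The fingers move at their own pace and stop on an object; FORCE is the grip in N (left out, the last holds). Time passes only in rows, so rows that repeat a pose let the fingers close, or fill a call up. It gives the time, the measured TCP pose, the force, the opening and the grip force at its end, in the units of the state.
- manip.get_obs(): the state, without advancing time (a new reading comes with each control period).
- manip.camera(name): name is "scene" or "top" or "wrist"; returns the picture (480x640x3 uint8, red, green, blue); there is no depth.
- manip.camera_params(name): a dict with "fov_y" (degrees; the focal length in pixels is half the picture's height over the tangent of half this angle, whatever the lens; pixels are square), "cx", "cy" (the principal point, pixels), "camera_from_world" (4x4, takes a point from world to camera coordinates); the wrist camera has in their place "T_tool_cam" (4x4, takes a point from camera to tool coordinates, whose origin is the TCP and whose axes are the flange's). Camera axes: x right, y up, looking along -z (the intrinsics and any distortion apply to the point x, -y, -z); pixel columns grow to the right and rows downward; lengths in m; the calibration is good to about 2 mm. A picture is of the moment at which its call begins: read the wrist's pose just before it. camera_params takes no time and is no camera call.
- manip.hand_in(): hands the job in; it is judged then, once.
The state is a dict: "clock": time; "joint_pos": joint angles; "joint_velocities": joint speeds; "tau": joint torques, N m; "position": TCP position; "ee_rot": TCP orientation; "ft_force": force on the tool from outside, world axes, zero at the start; "torque": the same for the moment, N m; "grip_width": opening from 0.0 (shut) to 1.0 (fully open); "grasp_force": force on a finger pad.
Only numpy, scipy, OpenCV 4.12 (cv2) and the standard library are available. Lean on these libraries where they do the work, as an engineer would, in place of code of your own. Each camera call takes 0.05 s, during which the arm holds its last target. There are 200 camera calls.

## Working session

There is one attempt and no reset: what is moved stays moved. The work goes in short steps, Python scripts to look and compute and a shell command to move; the robot and the scene stay as the last step left them, time stands still between calls to the robot, and variables do not carry over. Pictures are saved under pics/ and viewed, at most 10 in all, crops included, and the job is handed in when it is done.

```bash
mkdir -p pics; ls; cat > h.py <<'E'
import numpy as np, cv2
from workcell import manip
from scipy.spatial.transform import Rotation as R
def snap(n,f):
    im=manip.camera(n); cv2.imwrite('pics/'+f,im[:,:,::-1]); return im
E
python3 - <<'E'
from h import *
np.set_printoptions(precision=4,suppress=True)
for n in("scene","top","wrist"):
    print(n,manip.camera_params(n))
o=manip.get_obs();print(o)
snap("scene","s1.png");snap("top","t1.png")
E
```

```text
pics
scene {'fov_y': 56.214977828052206, 'cx': 315.10620979842645, 'cy': 240.77100137975071, 'camera_from_world': array([[-0.2548,  0.9669, -0.0154,  0.1498],
       [-0.7802, -0.1961,  0.594 ,  0.3735],
       [ 0.5713,  0.1634,  0.8043, -1.1921],
       [ 0.    ,  0.    ,  0.    ,  1.    ]])}
top {'fov_y': 55.613836305405776, 'cx': 325.5824250122474, 'cy': 241.52789861813025, 'camera_from_world': array([[-0.0267, -0.9996,  0.0068, -0.0086],
       [ 0.9991, -0.0265,  0.034 , -0.5694],
       [-0.0338,  0.0077,  0.9994, -1.0055],
       [ 0.    ,  0.    ,  0.    ,  1.    ]])}
wrist {'fov_y': 60.71194204535805, 'cx': 315.5114061523047, 'cy': 247.40727639301505, 'T_tool_cam': array([[-0.0009,  0.9656,  0.2599,  0.0657],
       [ 1.    ,  0.0008,  0.0004, -0.0002],
       [ 0.0002,  0.2599, -0.9656, -0.1648],
       [ 0.    ,  0.    ,  0.    ,  1.    ]])}
{'clock': 0.0, 'joint_pos': array([-1.2496,  0.3329, -0.0647,  1.461 ,  0.0216,  1.3499, -0.0885]), 'joint_velocities': array([ 0.0015, -0.0005, -0.0016,  0.0006, -0.0012, -0.0007,  0.0014]), 'tau': array([ -0.0011, -62.5445,   0.0485, -39.1595,   0.0162,   0.0098,
        -0.    ]), 'position': array([0.2105, 0.588 , 0.2083]), 'ee_rot': array([ 0.171 ,  0.9853, -0.0007, -0.0001]), 'ft_force': array([-0.6007,  0.1187, -0.5052]), 'torque': array([ 0.0037,  0.0288, -0.0047]), 'grasp_force': 0.0, 'grip_width': 0.9999436376720482}
```

View pics/s1.png

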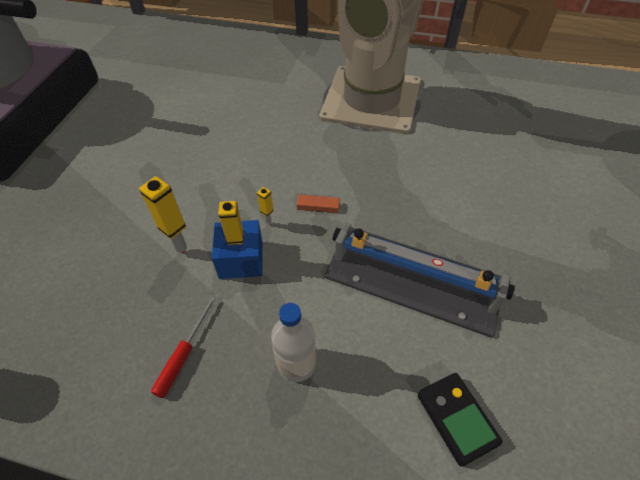

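View pics/t1.png

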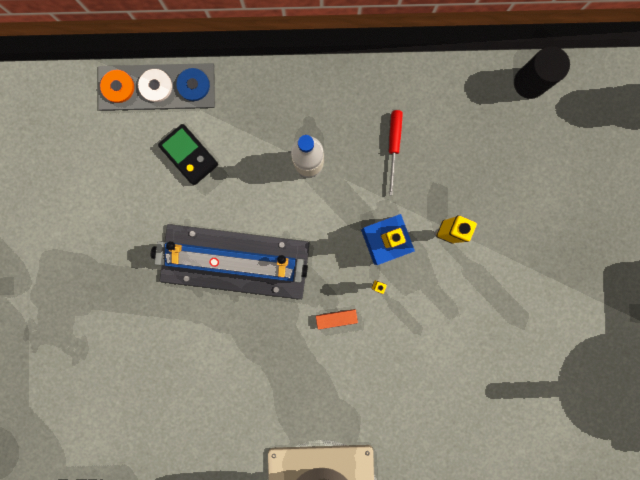

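The scene view shows the probe in the blue holder at about (230,215), the ring at (438,262), and decoys at (165,210) and (265,200). The top view shows the probe cap at (396,238), the ring at (214,262) and the runner lying left to right. Next I'll enlarge these areas.

```bash
python3 - <<'E'
import cv2,numpy as np
s=cv2.imread('pics/s1.png');t=cv2.imread('pics/t1.png')
z=lambda im,x,y,w,h,k:cv2.resize(im[y:y+h,x:x+w],None,fx=k,fy=k,interpolation=cv2.INTER_CUBIC)
a=np.hstack([z(t,150,220,160,80,2.5*1),z(s,330,225,160+0,80,2.5)])
a=np.hstack([z(t,150,215,160,90,2.5),z(s,350,225,160,90,2.5)])
b=np.hstack([z(t,355,205,80,75,5),z(s,200,195,80,75,5)])
o=np.vstack([a,b]);print(o.shape);cv2.imwrite('pics/c1.png',o)
E
```

```text
(600, 800, 3)
```

View pics/c1.png

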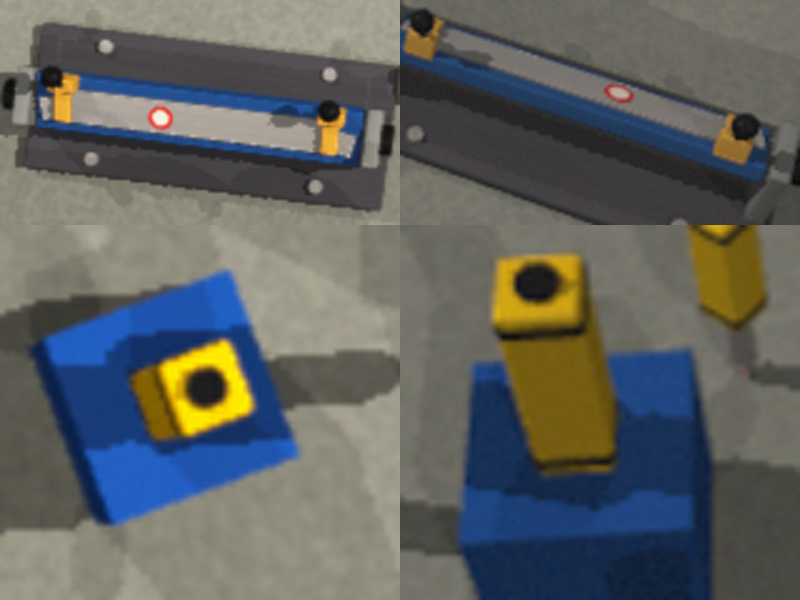

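The crop gives these pixel positions:
- **Ring:** top (214.4,262.2), scene (437.6,262.2).
- **Cap centre:** top (396,237.6), scene (227.2,206.6).
- **Holder top corners (top view):** (362.6,229), (401,214), (414.6,251), (377,265).

```bash
cat >> h.py <<'E'
from scipy.optimize import least_squares
def cam(n):
    p=manip.camera_params(n); f=240/np.tan(np.radians(p['fov_y']/2)); M=p.get('camera_from_world')
    if M is None:
        o=manip.get_obs(); T=np.eye(4);T[:3,:3]=R.from_quat(o['ee_rot']).as_matrix();T[:3,3]=o['position']
        M=np.linalg.inv(T@p['T_tool_cam'])
    return f,p['cx'],p['cy'],M
def ray(c,px):
    f,cx,cy,M=c; d=np.array([(px[0]-cx)/f,-(px[1]-cy)/f,-1.]); Ri=M[:3,:3].T
    return -Ri@M[:3,3], Ri@d/np.linalg.norm(d)
def atz(c,px,z):
    o,d=ray(c,px); return o+d*(z-o[2])/d[2]
def tri(l):
    A=0;b=0
    for c,p in l:
        o,d=ray(c,p);P=np.eye(3)-np.outer(d,d);A=A+P;b=b+P@o
    return np.linalg.solve(A,b)
def proj(c,X):
    f,cx,cy,M=c; q=M[:3,:3]@X+M[:3,3]; return np.array([cx-f*q[0]/q[2],cy+f*q[1]/q[2]])
E
python3 - <<'E'
from h import *
np.set_printoptions(precision=4,suppress=True)
t,s=cam("top"),cam("scene")
print("ring",tri([(t,(214.4,262.2)),(s,(437.6,262.2))]),atz(t,(214.4,262.2),.0705),atz(s,(437.6,262.2),.0705))
print("cap",tri([(t,(396,237.6)),(s,(227.2,206.6))]),atz(t,(396,237.6),.16),atz(s,(227.2,206.6),.16))
C=np.array([atz(t,p,.07) for p in((362.6,229),(401,214),(414.6,251),(377,265))]);print(C,C.mean(0))
for i in range(4):
    d=C[(i+1)%4]-C[i];print(np.linalg.norm(d),np.degrees(np.arctan2(d[1],d[0]))%90)
B=[atz(t,p,.01) for p in((166,225),(310,242.2),(302.8,298.2),(157.2,280.2))];print(np.array(B),np.mean(B,0))
for i in range(4):
    d=B[(i+1)%4]-B[i];print(np.linalg.norm(d),np.degrees(np.arctan2(d[1],d[0]))%90)
o=manip.get_obs();print(o['position'],R.from_quat(o['ee_rot']).as_matrix())
E
```

```text
ring [0.5298 0.2101 0.0725] [0.5299 0.2103 0.0705] [0.5283 0.2108 0.0705]
cap [ 0.5679 -0.1565  0.163 ] [ 0.5679 -0.1567  0.16  ] [ 0.5657 -0.1583  0.16  ]
[[ 0.5912 -0.1017  0.07  ]
 [ 0.6207 -0.1835  0.07  ]
 [ 0.5421 -0.2096  0.07  ]
 [ 0.5149 -0.1297  0.07  ]] [ 0.5672 -0.1561  0.07  ]
0.08693872742495144 19.822824221292777
0.08280736707646155 18.34147067093565
0.08439287143804743 18.820763509542374
0.08130487340282626 20.117432314326344
[[0.6152 0.3307 0.01  ]
 [0.5684 0.0111 0.01  ]
 [0.4445 0.0302 0.01  ]
 [0.4931 0.352  0.01  ]] [0.5303 0.181  0.01  ]
0.32304627840121963 81.66501933017547
0.12540211218485905 81.21263124976184
0.3254175440284847 81.41042032046181
0.12399766796540634 80.11311276511748
[0.2105 0.5881 0.2084] [[-0.9415  0.337  -0.0003]
 [ 0.337   0.9415 -0.0012]
 [-0.0001 -0.0012 -1.    ]]
```

```bash
M='[[[-0.1,-0.08,0],[0,0,0]],[[-0.2,-0.16,0],[0,0,0]],[[-0.3,-0.24,0],[0,0,0]],[[-0.4,-0.32,0],[0,0,0]],[[-0.5,-0.4,0],[0,0,0]],[[-0.6,-0.48,0],[0,0,0]],[[-0.7,-0.56,0],[0,0,0]],[[-0.8,-0.64,0],[0,0,0]],[[-0.9,-0.72,0],[0,0,0]],[[-1,-0.8,0],[0,0,0]]]'; unset M
python3 -m inch '[[[-0.1,-0.08,0],[0,0,0]],[[-0.2,-0.16,0],[0,0,0]],[[-0.3,-0.24,0],[0,0,0]],[[-0.4,-0.32,0],[0,0,0]],[[-0.5,-0.4,0],[0,0,0]],[[-0.6,-0.48,0],[0,0,0]],[[-0.7,-0.56,0],[0,0,0]],[[-0.8,-0.64,0],[0,0,0]],[[-0.9,-0.72,0],[0,0,0]],[[-1,-0.8,0],[0,0,0]]]' 1
python3 -m inch '[[[-0.1,-0.08,0],[0,0,0]],[[-0.2,-0.16,0],[0,0,0]],[[-0.3,-0.24,0],[0,0,0]],[[-0.4,-0.32,0],[0,0,0]],[[-0.5,-0.4,0],[0,0,0]],[[-0.6,-0.48,0],[0,0,0]],[[-0.7,-0.56,0],[0,0,0]],[[-0.8,-0.64,0],[0,0,0]],[[-0.9,-0.72,0],[0,0,0]],[[-1,-0.8,0],[0,0,0]]]'
python3 -m inch '[[[-0.1,-0.08,0],[0,0,0]],[[-0.2,-0.16,0],[0,0,0]],[[-0.3,-0.24,0],[0,0,0]],[[-0.4,-0.32,0],[0,0,0]],[[-0.5,-0.4,0],[0,0,0]],[[-0.6,-0.48,0],[0,0,0]],[[-0.7,-0.56,0],[0,0,0]],[[-0.8,-0.64,0],[0,0,0]],[[-0.9,-0.72,0],[0,0,0]],[[-1,-0.8,0],[0,0,0]]]'
cat > cfg.py <<'E'
E
python3 - <<'E'
from h import *
import pickle
c=cam("wrist");snap("wrist","w1.png");pickle.dump(c,open('w1.pkl','wb'))
t,s=cam("top"),cam("scene")
# pixel of ring predicted
print(proj(c,np.array([.53,.21,.0715])), manip.grip_point_offset, manip.get_obs()['position'])
E
```

```text
clock: 1.1
position: [0.2648, 0.5005, 0.2092]
ee_rot: [0.171, 0.985, 0.0, 0.0]
ft_force: [-0.6, 0.5, -0.7]
grip_width: 0.999
grasp_force: 0.0
clock: 2.1
position: [0.3186, 0.4133, 0.2091]
ee_rot: [0.171, 0.985, 0.0, 0.0]
ft_force: [-0.2, 0.2, 1.4]
grip_width: 1.0
grasp_force: 0.0
clock: 3.1
position: [0.3723, 0.3261, 0.2091]
ee_rot: [0.171, 0.985, 0.0, -0.0]
ft_force: [-0.0, 0.6, -0.1]
grip_width: 0.999
grasp_force: 0.0
[251.76194187 437.53196938] 0.0187 [0.37344268 0.32449948 0.2091516 ]
```

View pics/w1.png

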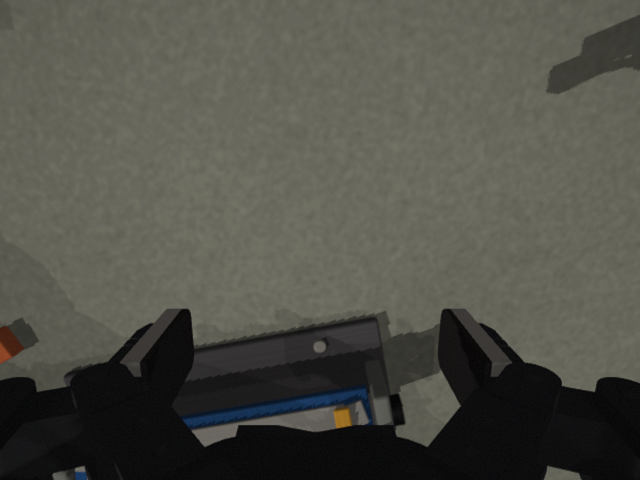

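The gripper body hides the ring in this wrist view; only the runner's near edge shows, at around (270,408). I'll move on and look again on the way back.

```bash

python3 -m inch '[[[-0.09,-0.1,0],[0,0,0]],[[-0.18,-0.2,0],[0,0,0]],[[-0.27,-0.3,0],[0,0,0]],[[-0.36,-0.4,0],[0,0,0]],[[-0.45,-0.5,0],[0,0,0]],[[-0.54,-0.6,0],[0,0,0]],[[-0.63,-0.7,0],[0,0,0]],[[-0.72,-0.8,0],[0,0,0]],[[-0.81,-0.9,0],[0,0,0]],[[-0.9,-1,0],[0,0,0]]]' >/dev/null
python3 -m inch '[[[-0.09,-0.1,0],[0,0,0]],[[-0.18,-0.2,0],[0,0,0]],[[-0.27,-0.3,0],[0,0,0]],[[-0.36,-0.4,0],[0,0,0]],[[-0.45,-0.5,0],[0,0,0]],[[-0.54,-0.6,0],[0,0,0]],[[-0.63,-0.7,0],[0,0,0]],[[-0.72,-0.8,0],[0,0,0]],[[-0.81,-0.9,0],[0,0,0]],[[-0.9,-1,0],[0,0,0]]]' >/dev/null
python3 -m inch '[[[-0.09,-0.1,0],[0,0,0]],[[-0.18,-0.2,0],[0,0,0]],[[-0.27,-0.3,0],[0,0,0]],[[-0.36,-0.4,0],[0,0,0]],[[-0.45,-0.5,0],[0,0,0]],[[-0.54,-0.6,0],[0,0,0]],[[-0.63,-0.7,0],[0,0,0]],[[-0.72,-0.8,0],[0,0,0]],[[-0.81,-0.9,0],[0,0,0]],[[-0.9,-1,0],[0,0,0]]]'
cat >> h.py <<'E'
def delta(pos,Rt):
    "shift (units of .08) and turn (units of 45deg) from the pose now to the target, in tool axes"
    o=manip.get_obs();Rn=R.from_quat(o['ee_rot'])
    print('shift',np.round(Rn.inv().apply(np.array(pos)-o['position'])/.08,3),'turn',np.round((Rn.inv()*Rt).as_rotvec()/np.radians(45),3),'|',np.round(o['position'],4),np.round(o['ft_force'],1),round(o['grip_width'],3),o['clock'])
def frame(y,z):
    z=np.array(z,float);z/=np.linalg.norm(z);y=np.array(y,float);y-=z*(y@z);y/=np.linalg.norm(y)
    return R.from_matrix(np.c_[np.cross(y,z),y,z])
E
python3 - <<'E'
from h import *
a=np.radians(19.3)
delta([.5675,-.156,.21],frame([np.cos(a),np.sin(a),0],[0,0,-1]))
E
```

```text
clock: 6.15
position: [0.4947, 0.0272, 0.2091]
ee_rot: [0.171, 0.985, 0.0, 0.0]
ft_force: [0.1, -0.2, -0.2]
grip_width: 1.001
grasp_force: 0.0
shift [-1.628 -1.849 -0.011] turn [0.    0.    1.133] | [0.4947 0.0272 0.2091] [ 0.1 -0.2 -0.2] 1.001 6.15
```

```bash

python3 -m inch '[[[-0.08,-0.09,0],[0,0,0.06]],[[-0.16,-0.18,0],[0,0,0.12]],[[-0.24,-0.28,0],[0,0,0.18]],[[-0.32,-0.37,0],[0,0,0.24]],[[-0.4,-0.46,0],[0,0,0.3]],[[-0.48,-0.55,0],[0,0,0.36]],[[-0.56,-0.64,0],[0,0,0.42]],[[-0.64,-0.74,0],[0,0,0.48]],[[-0.72,-0.83,0],[0,0,0.54]],[[-0.8,-0.92,0],[0,0,0.6]]]'>/dev/null
python3 - <<'E'
from h import *
a=np.radians(19.3)
delta([.5675,-.156,.21],frame([np.cos(a),np.sin(a),0],[0,0,-1]))
E
```

```text
shift [-1.163 -0.447 -0.011] turn [ 0.    -0.     0.528] | [ 0.5301 -0.0636  0.2091] [ 0.4 -0.2  0.4] 1.0 7.15
```

```bash

python3 -m inch '[[[-0.12,-0.05,0],[0,0,0.06]],[[-0.24,-0.1,0],[0,0,0.12]],[[-0.36,-0.15,0],[0,0,0.18]],[[-0.48,-0.2,0],[0,0,0.24]],[[-0.6,-0.25,0],[0,0,0.3]],[[-0.72,-0.3,0],[0,0,0.36]],[[-0.84,-0.35,0],[0,0,0.42]],[[-0.92,-0.4,0],[0,0,0.48]],[[-1,-0.45,0],[0,0,0.53]],[[-1,-0.45,0],[0,0,0.53]]]'>/dev/null
python3 - <<'E'
from h import *
a=np.radians(19.3)
delta([.5675,-.156,.099],frame([np.cos(a),np.sin(a),0],[0,0,-1]))
c=cam("wrist");im=snap("wrist","w2.png")
print(proj(c,np.array([.5675,-.156,.163])))
E
```

```text
shift [-0.143  0.071  1.376] turn [-0.     0.001 -0.001] | [ 0.5584 -0.147   0.209 ] [-0.4  0.4 -0.1] 0.997 8.15
[326.41808257 283.20031078]
```

View pics/w2.png

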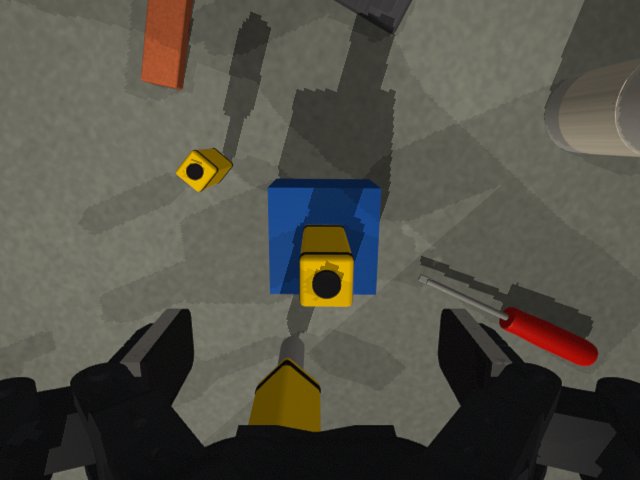

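The wrist view shows the probe cap at (326,284), as predicted, and square to the fingers. The big decoy sits beyond it, close to the gripper body, so I'll check the clearance.

```bash

python3 - <<'E'
from h import *
t,s=cam("top"),cam("scene")
X=tri([(t,(464,229)),(s,(155,185))]);a=np.radians(19.3)
d=X-np.array([.5675,-.156,0]);print(X,'tool x',d@[-np.sin(a),np.cos(a),0],'tool y',d@[np.cos(a),np.sin(a),0])
E
```

```text
[ 0.57875031 -0.27517859  0.19684765] tool x -0.11619925076418813 tool y -0.028772189102879257
```

```bash

python3 -m inch '[[[-0.08,0.04,0],[0,0,0]],[[-0.14,0.07,0],[0,0,0]],[[-0.14,0.07,0.12],[0,0,0]],[[-0.14,0.07,0.24],[0,0,0]],[[-0.14,0.07,0.36],[0,0,0]],[[-0.14,0.07,0.48],[0,0,0]],[[-0.14,0.07,0.6],[0,0,0]],[[-0.14,0.07,0.73],[0,0,0]],[[-0.14,0.07,0.86],[0,0,0]],[[-0.14,0.07,1],[0,0,0]]]'
python3 -m inch '[[[0,0,0.1],[0,0,0]],[[0,0,0.2],[0,0,0]],[[0,0,0.28],[0,0,0]],[[0,0,0.34],[0,0,0]],[[0,0,0.37],[0,0,0]],[[0,0,0.37],[0,0,0]],[[0,0,0.37],[0,0,0]],[[0,0,0.37],[0,0,0]],[[0,0,0.37],[0,0,0]],[[0,0,0.37],[0,0,0]]]'
python3 -m inch '[[[0,0,0],[0,0,0]],[[0,0,0],[0,0,0]],[[0,0,0],[0,0,0]],[[0,0,0],[0,0,0]],[[0,0,0],[0,0,0]],[[0,0,0],[0,0,0]],[[0,0,0],[0,0,0]],[[0,0,0],[0,0,0]],[[0,0,0],[0,0,0]],[[0,0,0],[0,0,0]]]' 0 60
```

```text
clock: 9.2
position: [0.5675, -0.1544, 0.1282]
ee_rot: [0.577, 0.816, 0.0, -0.0]
ft_force: [-0.5, 0.9, -0.4]
grip_width: 0.998
grasp_force: 0.0
clock: 10.2
position: [0.5676, -0.1545, 0.0996]
ee_rot: [0.578, 0.816, 0.0, 0.0]
ft_force: [0.3, -0.0, -0.8]
grip_width: 0.999
grasp_force: 0.0
clock: 11.2
position: [0.5676, -0.1545, 0.0996]
ee_rot: [0.577, 0.816, 0.0, 0.0]
ft_force: [-1.7, -0.1, 3.6]
grip_width: 0.339
grasp_force: 59.6
```

```bash

python3 -m inch '[[[0,0,-0.05],[0,0,0]],[[0,0,-0.15],[0,0,0]],[[0,0,-0.25],[0,0,0]],[[0,0,-0.36],[0,0,0]],[[0,0,-0.48],[0,0,0]],[[0,0,-0.6],[0,0,0]],[[0,0,-0.72],[0,0,0]],[[0,0,-0.84],[0,0,0]],[[0,0,-0.95],[0,0,0]],[[0,0,-1],[0,0,0]]]'
python3 - <<'E'
from h import *
a=np.radians(-8.7)
for p in([.5675,-.156,.26],[.53,.13,.26]): delta(p,frame([np.cos(a),np.sin(a),0],[0,0,-1]))
E
```

```text
clock: 12.2
position: [0.5678, -0.1546, 0.1806]
ee_rot: [0.578, 0.816, 0.0, 0.0]
ft_force: [-0.1, 0.8, -0.9]
grip_width: 0.348
grasp_force: 59.2
shift [-0.016 -0.009 -0.992] turn [0.001 0.    0.626] | [ 0.5678 -0.1546  0.1806] [-0.1  0.8 -0.9] 0.348 12.2
shift [ 3.511  0.739 -0.993] turn [0.001 0.    0.626] | [ 0.5678 -0.1546  0.1806] [-0.1  0.8 -0.9] 0.348 12.2
```

```bash

python3 -m inch '[[[0.08,0,-0.1],[0,0,0.06]],[[0.18,0.02,-0.2],[0,0,0.12]],[[0.28,0.04,-0.3],[0,0,0.18]],[[0.39,0.06,-0.4],[0,0,0.24]],[[0.5,0.08,-0.5],[0,0,0.3]],[[0.6,0.1,-0.6],[0,0,0.36]],[[0.7,0.12,-0.7],[0,0,0.43]],[[0.8,0.14,-0.8],[0,0,0.5]],[[0.9,0.16,-0.9],[0,0,0.57]],[[1,0.18,-1],[0,0,0.63]]]'>/dev/null
python3 - <<'E'
from h import *
a=np.radians(-8.7)
delta([.53,.13,.26],frame([np.cos(a),np.sin(a),0],[0,0,-1]))
E
```

```text
shift [ 2.469 -0.698 -0.003] turn [-0.001 -0.    -0.007] | [ 0.5542 -0.0739  0.2598] [-0.2  0.3 -2.1] 0.35 13.2
```

```bash

python3 -m inch '[[[0.1,-0.03,0],[0,0,0]],[[0.2,-0.07,0],[0,0,0]],[[0.3,-0.1,0],[0,0,0]],[[0.4,-0.14,0],[0,0,0]],[[0.5,-0.17,0],[0,0,0]],[[0.6,-0.21,0],[0,0,0]],[[0.7,-0.24,0],[0,0,0]],[[0.8,-0.28,0],[0,0,0]],[[0.9,-0.31,0],[0,0,0]],[[1,-0.35,0],[0,0,0]]]'>/dev/null
python3 -m inch '[[[0.1,-0.03,0],[0,0,0]],[[0.2,-0.07,0],[0,0,0]],[[0.3,-0.1,0],[0,0,0]],[[0.4,-0.14,0],[0,0,0]],[[0.5,-0.17,0],[0,0,0]],[[0.6,-0.21,0],[0,0,0]],[[0.7,-0.24,0],[0,0,0]],[[0.8,-0.28,0],[0,0,0]],[[0.9,-0.31,0],[0,0,0]],[[1,-0.35,0],[0,0,0]]]'
python3 - <<'E'
from h import *
import pickle
c=cam("wrist");snap("wrist","w3.png");pickle.dump(c,open('w3.pkl','wb'))
print(proj(c,np.array([.53,.21,.0715])))
E
```

```text
clock: 15.2
position: [0.5237, 0.0932, 0.2595]
ee_rot: [0.76, 0.65, 0.0, 0.0]
ft_force: [0.2, 0.6, -2.6]
grip_width: 0.352
grasp_force: 59.3
[300.6354678   71.12813683]
```

View pics/w3.png

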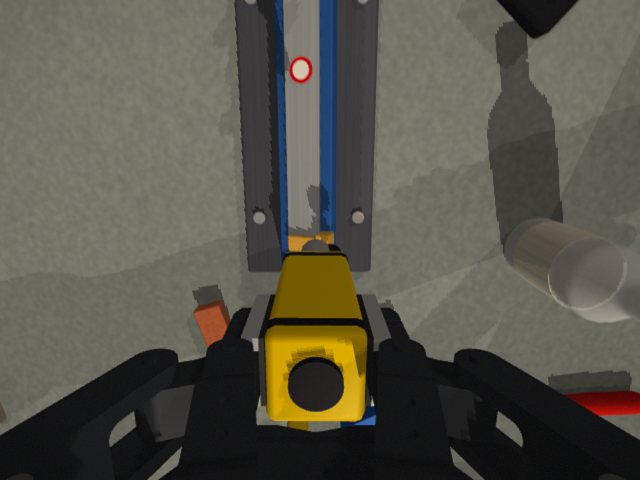

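The ring is at (301,70), against a prediction of (300.6,71), and the runner is aligned with the picture. I need the tilt now, so I'll enlarge the face edges in the views I have.

```bash
python3 - <<'E'
import cv2,numpy as np
s=cv2.imread('pics/s1.png');t=cv2.imread('pics/t1.png');w=cv2.imread('pics/w3.png')
z=lambda im,x,y,w,h,k:cv2.resize(im[y:y+h,x:x+w],None,fx=k,fy=k,interpolation=cv2.INTER_LINEAR)
a=np.hstack([z(t,190,240,50,40,8),z(s,395,235,50,40,8)])
b=np.hstack([z(w,260,80,100,35,8)])
o=np.vstack([a,b]);print(o.shape);cv2.imwrite('pics/c2.png',o)
E
```

```text
(600, 800, 3)
```

View pics/c2.png

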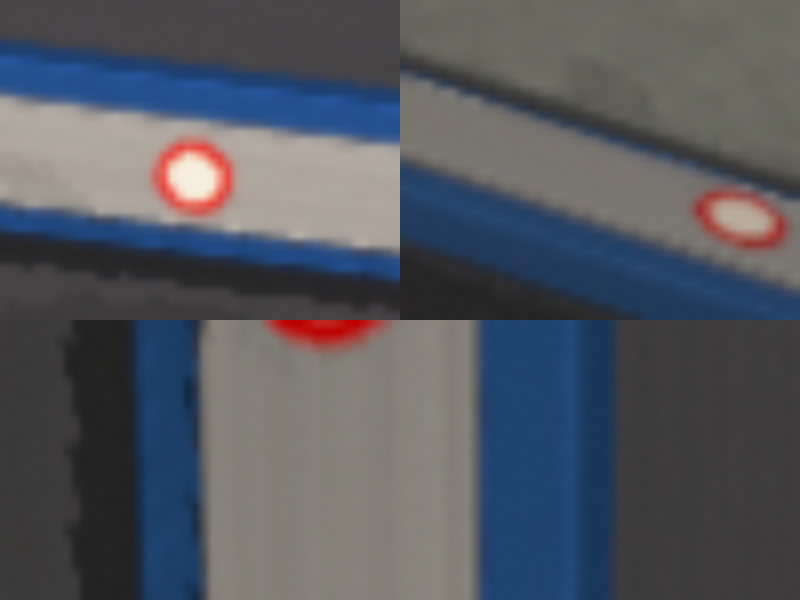

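Edges as read from the crop:
- **Top view:** (0,93)–(400,145) and (0,203)–(400,252).
- **Scene:** near edge (400,70)–(800,203), far edge (400,160)–(800,295).
- **Wrist:** (200,320)–(207,600) and (476,320)–(480,600).

```bash
cat > fit.py <<'E'
from h import *
import pickle
def px(x0,y0,u,v,ox,oy,k=8): return (x0+(u-ox+.5)/k-.5, y0+(v-oy+.5)/k-.5)
T=lambda u,v:px(190,240,u,v,0,0); S=lambda u,v:px(395,235,u,v,400,0); W=lambda u,v:px(260,80,u,v,0,320)
def obs():
    t,s,w=cam("top"),cam("scene"),pickle.load(open('w3.pkl','rb'))
    return [(t,[T(0,93),T(400,145)],[T(0,203),T(400,252)]),
     (s,[S(400,160),S(800,295)],[S(400,70),S(800,203)]),
     (w,[W(476,320),W(480,600)],[W(200,320),W(207,600)])]   # cam, far edge(+x), near edge(-x)
def model(p):
    x0,psi,th=p[:3]; ex=np.array([np.cos(psi),np.sin(psi),0]); y=np.array([-np.sin(psi),np.cos(psi),0]); z=np.array([0,0,1.])
    X=ex*np.cos(th)+z*np.sin(th); N=-ex*np.sin(th)+z*np.cos(th)
    return np.array([x0,.21,.06]),X,y,N
def res(p,O):
    c0,X,y,N=model(p); r=[]
    for i,(c,F,Nn) in enumerate(O):
        b=p[3+3*i:6+3*i]
        for sg,pts in((1,F),(-1,Nn)):
            P=c0+N*.011+X*.015*sg+b
            a,e=proj(c,P-.05*y),proj(c,P+.05*y); d=(e-a)/np.linalg.norm(e-a); n=np.array([-d[1],d[0]])
            r+=[(np.array(q)-a)@n/.4 for q in pts]
    return np.r_[r,p[3:]/.0015]
def fit(O):
    q=least_squares(res,np.r_[.53,-.15,.3,np.zeros(3*len(O))],args=(O,),x_scale=np.r_[.01,.1,.1,np.full(3*len(O),.001)])
    C=np.linalg.inv(q.jac.T@q.jac); return q,np.sqrt(np.diag(C))
E
python3 - <<'E'
from fit import *
np.set_printoptions(precision=4,suppress=True)
O=obs()
for sub in(O,O[:2],O[1:],[O[0],O[2]]):
    q,sd=fit(sub);print(q.x[:3],sd[:3],q.cost);print(' ',q.x[3:])
print(q.fun)
E
```

```text
[ 0.5343 -0.1533  0.288 ] [0.001  0.0054 0.0223] 3.715145023512734
  [ 0.0007 -0.0001 -0.0001 -0.0004  0.0001  0.0004 -0.0003  0.     -0.0009]
[ 0.5341 -0.1551  0.2486] [0.0013 0.0061 0.0295] 0.8109424173279728
  [ 0.0005 -0.0001 -0.0001 -0.0005  0.0001  0.0004]
[ 0.5338 -0.1537  0.2852] [0.0012 0.0075 0.0232] 3.3006307607587004
  [-0.0001  0.      0.0002  0.0001 -0.     -0.0009]
[ 0.535  -0.15    0.3424] [0.0011 0.0066 0.0286] 0.5540057632663945
  [ 0.0005 -0.0001 -0.     -0.0005  0.0001 -0.    ]
[ 0.5577 -0.1952 -0.1639  0.0041 -0.5381  0.4051 -0.0101  0.0769  0.3644
 -0.0551 -0.0004 -0.3644  0.0551 -0.0274]
```

```bash

python3 -m inch '[[[0.02,0.09,0],[0,0,0]],[[0.05,0.18,0],[0,0,0]],[[0.07,0.28,0],[0,0,0]],[[0.1,0.37,0],[0,0,0]],[[0.12,0.46,0],[0,0,0]],[[0.15,0.56,0],[0,0,0]],[[0.17,0.65,0],[0,0,0]],[[0.2,0.75,0],[0,0,0]],[[0.22,0.84,0],[0,0,0]],[[0.25,0.93,0],[0,0,0]]]'>/dev/null
python3 -m inch '[[[0.02,0.1,0],[0,0,0]],[[0.05,0.2,0],[0,0,0]],[[0.08,0.3,0],[0,0,0]],[[0.11,0.41,0],[0,0,0]],[[0.14,0.52,0],[0,0,0]],[[0.17,0.63,0],[0,0,0]],[[0.2,0.74,0],[0,0,0]],[[0.23,0.85,0],[0,0,0]],[[0.25,0.93,0],[0,0,0]],[[0.25,0.93,0],[0,0,0]]]'
python3 - <<'E'
from h import *
import pickle
c=cam("wrist");im=snap("wrist","w4.png");pickle.dump(c,open('w4.pkl','wb'))
r=proj(c,np.array([.53,.21,.0715]));print(r)
x,y=max(0,int(r[0])-50),max(0,int(r[1])-37);print(x,y)
cv2.imwrite('pics/c4.png',cv2.resize(im[y:y+75,x:x+100,::-1],None,fx=8,fy=8,interpolation=cv2.INTER_LINEAR))
E
```

```text
clock: 17.25
position: [0.6777, 0.109, 0.2591]
ee_rot: [0.76, 0.65, -0.0, 0.0]
ft_force: [-0.3, 0.0, -1.8]
grip_width: 0.345
grasp_force: 59.5
[119.23497003 122.71173745]
69 85
```

View pics/c4.png

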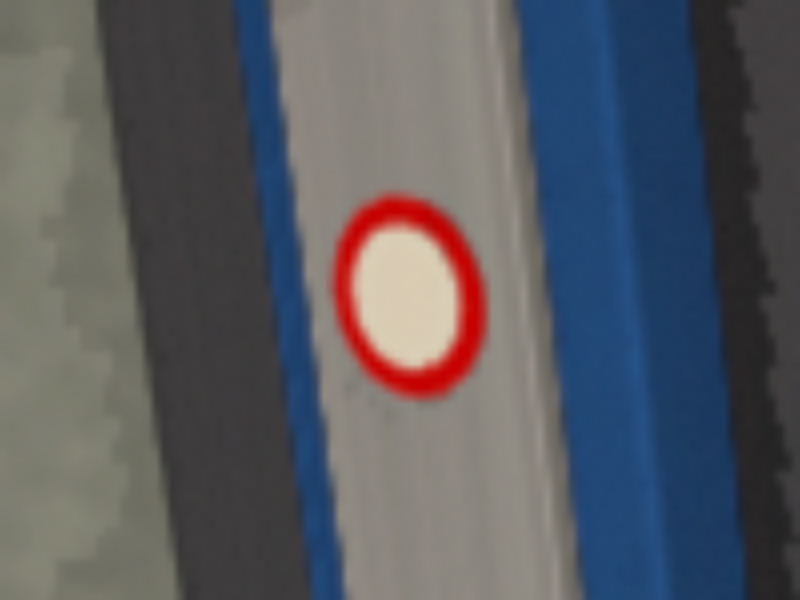

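```bash
cat > ring.py <<'E'
from fit import *
def contours(im,x,y,w=60,k=8):
    f=im[y-w//2:y+w//2,x-w//2:x+w//2].astype(np.float32)
    red=np.clip(f[:,:,2]-f[:,:,1],0,None); red/=np.percentile(red,99.5)
    u=cv2.resize(red,None,fx=k,fy=k,interpolation=cv2.INTER_CUBIC)
    cs,_=cv2.findContours((u>.5).astype(np.uint8),cv2.RETR_CCOMP,cv2.CHAIN_APPROX_NONE)
    cs=sorted(cs,key=len)[-2:][::-1]   # outer, inner; both traced on red pixels
    return [(c[:,0,:]+.5)/k-.5+[x-w//2,y-w//2] for c in cs]
def go(views,psi,free=True):
    n=len(views)
    def r(p):
        x,y,th=p[:3];out=[]
        e=np.array([np.cos(psi),np.sin(psi),0]);N=np.array([0,0,np.cos(th)])-e*np.sin(th)
        for i,(c,cs) in enumerate(views):
            P=np.array([x,y,.06+.011*np.cos(th)])+p[3+3*i:6+3*i]
            for rad,pts in zip((.010,.007),cs):
                for q in pts[::6]:
                    o,d=ray(c,q); X=o+d*((P-o)@N)/(d@N)
                    out.append((np.linalg.norm(X-P)-rad)/.0002/8)
        return np.r_[out,p[3:]/.0015]
    q=least_squares(r,np.r_[.53,.21,.3,np.zeros(3*n)],x_scale=np.r_[.01,.01,.1,np.full(3*n,.001)])
    return q,np.sqrt(np.diag(np.linalg.inv(q.jac.T@q.jac)))
E
python3 - <<'E'
from ring import *
np.set_printoptions(precision=4,suppress=True)
V=[]
for n,(x,y) in(('w3',(301,70)),('w4',(120,122))):
    cs=contours(cv2.imread(f'pics/{n}.png'),x,y)
    for c in cs: print(n,len(c),cv2.fitEllipse(c.astype(np.float32)))
    V.append((pickle.load(open(n+'.pkl','rb')),cs))
for v in(V,V[:1],V[1:]):
    q,sd=go(v,-.153);print(q.x,sd[:3],q.cost)
# edges with refined readings
W4=lambda u,v:px(69,85,u,v,0,0)
O=obs();O[2]=(O[2][0],[W(473,320),W(477,600)],O[2][2]);O.append((V[1][0],[W4(504,0),W4(567,600)],[W4(270,0),W4(345,600)]))
for sub in(O,O[2:],O[3:],[O[0],O[2],O[3]]):
    q,sd=fit(sub);print(q.x[:3],sd[:3],q.cost)
E
```

```text
w3 565 ((300.4139404296875, 69.34349822998047), (22.551897048950195, 26.4268798828125), 8.025806427001953)
w3 421 ((300.2052001953125, 69.27507019042969), (16.678064346313477, 20.021472930908203), 1.3644472360610962)
w4 505 ((119.66413879394531, 121.62432861328125), (18.28641128540039, 25.426301956176758), 165.82180786132812)
w4 370 ((119.32410430908203, 121.61893463134766), (13.417936325073242, 18.56781768798828), 167.3974151611328)
[ 0.5299  0.2112  0.361   0.      0.0003 -0.     -0.     -0.0003  0.    ] [0.0011 0.0011 0.021 ] 4.159139704703093
[ 0.5299  0.2115  0.3683  0.      0.     -0.    ] [0.0015 0.0015 0.0508] 2.6424312450844845
[ 0.5299  0.2109  0.3596 -0.      0.      0.    ] [0.0016 0.0015 0.0231] 1.4607814613412755
[ 0.5347 -0.1564  0.3344] [0.0008 0.0039 0.0122] 7.495197315082137
[ 0.5347 -0.1566  0.3544] [0.0011 0.0051 0.0132] 0.9884644771394032
[ 0.5349 -0.1593  0.3505] [0.0017 0.0056 0.0149] 0.03169848183630456
[ 0.535  -0.1554  0.3537] [0.0009 0.0043 0.013 ] 1.4234372347205468
```

The tilt comes to about 0.355 rad, with the ring and edge fits agreeing, and the ring is at (0.530, 0.211, 0.070). I'll check how the probe sits in the hand and work out the hover move.

```bash
cat > tgt.py <<'E'
from h import *
psi,th=-.155,.355
ex=np.array([np.cos(psi),np.sin(psi),0]);Y=np.array([-np.sin(psi),np.cos(psi),0]);Z=np.array([0,0,1.])
X=ex*np.cos(th)+Z*np.sin(th);N=-ex*np.sin(th)+Z*np.cos(th)
ring=np.array([.5302,.2112,.06+.011*np.cos(th)])
Rt=frame(X,-N); L=.0896
def tcp(h,xo=0.,yo=0.): return ring+N*(L+h)-Rt.apply([xo,yo,0])
E
python3 - <<'E'
from tgt import *
import pickle
c=pickle.load(open('w3.pkl','rb'))
q=R.from_quat([.76,.65,0,0]);p=np.array([.5237,.0932,.2595])
for xo in(-.003,0,.003):
    print(xo,*[np.round(proj(c,p+q.apply([xo+dx,y,z])),1) for dx,y,z in((0,0,-.0634),(.015,-.015,-.0634),(.015,.015,-.0634),(.015,-.015,.0296),(.015,.015,.0296))])
for h in(.06,.015): delta(tcp(h,-.001),Rt)
E
python3 - <<'E'
import cv2
w=cv2.imread('pics/w3.png')
cv2.imwrite('pics/c5.png',cv2.resize(w[235:425,250:385],None,fx=3,fy=3,interpolation=cv2.INTER_CUBIC))
E
```

```text
-0.003 [316.4 388. ] [261.4 339.8] [371.4 339.7] [285.4 249.5] [346.4 249.5]
0 [316.4 378.6] [261.  329.7] [371.8 329.7] [285.2 243.6] [346.5 243.6]
0.003 [316.4 369.1] [260.6 319.5] [372.2 319.5] [285.1 237.7] [346.6 237.6]
shift [ 0.991 -2.664  0.608] turn [-0.452  0.001 -0.001] | [0.6773 0.1089 0.2592] [-0.2  0.3 -2. ] 0.348 17.3
shift [ 0.992 -2.469  1.136] turn [-0.452  0.001 -0.001] | [0.6773 0.1089 0.2592] [-0.2  0.3 -2. ] 0.348 17.3
```

View pics/c5.png

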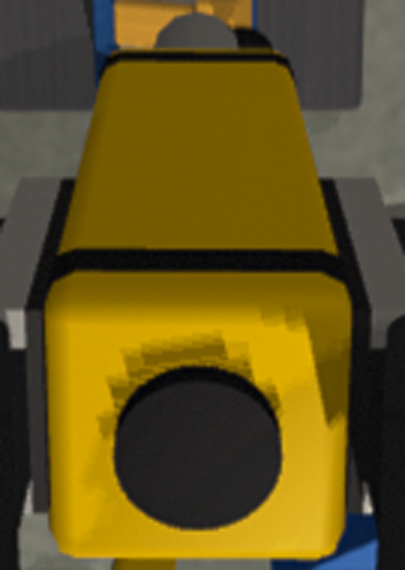

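```bash
python3 - <<'E'
from tgt import *
import pickle
c=pickle.load(open('w3.pkl','rb'))
q=R.from_quat([.76,.65,0,0]);p=np.array([.5237,.0932,.2595])
f=lambda *v:np.round(proj(c,p+q.apply(v)),1)
a=np.linspace(0,2*np.pi,73)
for xo in(-.004,-.002,0,.002):
    nose=min(f(xo+.009*np.cos(t),.009*np.sin(t),.0776)[1] for t in a)
    print(xo,'disc',f(xo,0,-.0634)[1],'capfront/rear13.5',f(xo+.0135,0,-.0634)[1],f(xo-.0135,0,-.0634)[1],'band front top z-.060',f(xo+.015,0,-.060)[1],'bot edge',f(xo+.015,0,.0296)[1],'nose',nose)
E
```

```text
-0.004 disc 391.1 capfront/rear13.5 348.0 431.7 band front top z-.060 337.2 bot edge 251.5 nose 239.8
-0.002 disc 384.9 capfront/rear13.5 341.4 425.8 band front top z-.060 330.7 bot edge 247.6 nose 236.6
0 disc 378.6 capfront/rear13.5 334.7 419.9 band front top z-.060 324.2 bot edge 243.6 nose 233.4
0.002 disc 372.3 capfront/rear13.5 328.0 413.9 band front top z-.060 317.6 bot edge 239.7 nose 230.2
```

The cap disc is at row 384, the handle's lower edge at about row 251 and the nose at about row 239. The rows suggest either a slight lean in the grip or a modelling bias. I'll test that against the upright probe in w2, using the rows I saw there: lower edge 226, band 252–257, rear 306, disc 284. I'll also check against the scene camera with image code.

```bash
python3 - <<'E'
from tgt import *
p=manip.camera_params("wrist");f_=240/np.tan(np.radians(p['fov_y']/2))
T=np.eye(4);T[:3,:3]=R.from_quat([.5775,.8164,0,0]).as_matrix();T[:3,3]=[.5584,-.147,.209]
c=(f_,p['cx'],p['cy'],np.linalg.inv(T@p['T_tool_cam']))
q=R.from_quat([.5775,.8164,0,0]);b=np.array([.5675,-.156,0])
f=lambda x,z:round(proj(c,b+q.apply([x,0,0])+[0,0,z])[1],1)
print('disc',f(0,.163),'front .160/.163',f(.015,.16),f(.015,.163),'rear',f(-.015,.16),f(-.015,.163),'bot',f(.015,.07))
im=cv2.imread('pics/w2.png');print('col326 w2',[(r,*im[r,326]) for r in list(range(222,232))+list(range(246,262,2))+list(range(300,312,2))])
# scene view of held probe
s=cam("scene");im=snap("scene","s2.png")
o=manip.get_obs();q=R.from_quat(o['ee_rot']);P=o['position']
for z in(-.0604,-.02,0,.0296,.0776): print(z,[np.round(proj(s,P+q.apply([x,y,z])),1) for x,y in((-.015,.015),(.015,.015),(0,0))])
hsv=cv2.cvtColor(im,cv2.COLOR_RGB2HSV)
m=((hsv[:,:,0]>18)&(hsv[:,:,0]<36)&(hsv[:,:,1]>150)&(hsv[:,:,2]>50))
c0=proj(s,P+q.apply([0,0,.01]));x0,y0=int(c0[0]),int(c0[1])
for r in range(y0-40,y0+30,2):
    k=np.where(m[r,x0-40:x0+40])[0]
    if len(k): print(r,k.min()+x0-40,k.max()+x0-40,len(k))
E
```

```text
disc 283.1 front .160/.163 255.2 256.7 rear 306.5 308.6 bot 222.1
col326 w2 [(222, np.uint8(89), np.uint8(46), np.uint8(17)), (223, np.uint8(87), np.uint8(47), np.uint8(22)), (224, np.uint8(69), np.uint8(53), np.uint8(40)), (225, np.uint8(20), np.uint8(30), np.uint8(33)), (226, np.uint8(7), np.uint8(35), np.uint8(45)), (227, np.uint8(1), np.uint8(77), np.uint8(98)), (228, np.uint8(0), np.uint8(81), np.uint8(103)), (229, np.uint8(0), np.uint8(80), np.uint8(102)), (230, np.uint8(0), np.uint8(78), np.uint8(103)), (231, np.uint8(0), np.uint8(80), np.uint8(103)), (246, np.uint8(1), np.uint8(81), np.uint8(104)), (248, np.uint8(0), np.uint8(79), np.uint8(103)), (250, np.uint8(1), np.uint8(81), np.uint8(104)), (252, np.uint8(7), np.uint8(25), np.uint8(32)), (254, np.uint8(10), np.uint8(41), np.uint8(53)), (256, np.uint8(0), np.uint8(88), np.uint8(114)), (258, np.uint8(0), np.uint8(108), np.uint8(139)), (260, np.uint8(0), np.uint8(117), np.uint8(151)), (300, np.uint8(0), np.uint8(166), np.uint8(213)), (302, np.uint8(0), np.uint8(166), np.uint8(213)), (304, np.uint8(0), np.uint8(167), np.uint8
[... 170 characters left out ...]
[array([364.5, 234.4]), array([389. , 242.5]), array([380.8, 229. ])]
-0.02 [array([362.1, 254. ]), array([385.2, 261.9]), array([377.5, 248.8])]
0 [array([361., 263.]), array([383.4, 270.7]), array([376. , 257.8])]
0.0296 [array([359.5, 275.3]), array([381. , 282.9]), array([374. , 270.3])]
0.0776 [array([357.4, 293.3]), array([377.5, 300.7]), array([370.9, 288.5])]
234 388 390 3
236 387 390 4
238 386 390 5
240 386 389 4
242 387 389 3
244 354 388 4
246 385 388 4
248 384 388 5
250 361 387 7
252 361 387 7
254 360 386 8
256 360 386 9
258 360 385 11
260 359 385 19
262 359 385 27
264 359 384 26
266 359 384 26
268 359 383 25
270 360 382 23
272 359 381 19
274 363 380 14
276 369 379 7
278 374 378 5
```

The handle edges in the scene view run parallel to the predicted axis, with a slope of 0.200 against 0.199. So there is no lean in the grip, and its offset is about −1.5 mm in tool x. I'll move to the hover.

```bash

python3 -m inch '[[[0.05,-0.1,0.02],[0,0,0]],[[0.1,-0.2,0.04],[0,0,0]],[[0.15,-0.3,0.06],[0,0,0]],[[0.2,-0.4,0.08],[0,0,0]],[[0.25,-0.5,0.1],[0,0,0]],[[0.3,-0.6,0.12],[0,0,0]],[[0.35,-0.7,0.14],[0,0,0]],[[0.4,-0.8,0.16],[0,0,0]],[[0.45,-0.9,0.18],[0,0,0]],[[0.5,-1,0.2],[0,0,0]]]'>/dev/null
python3 -m inch '[[[0.05,-0.1,0],[-0.04,0,0]],[[0.1,-0.2,0],[-0.09,0,0]],[[0.15,-0.3,0],[-0.13,0,0]],[[0.2,-0.4,0],[-0.18,0,0]],[[0.25,-0.5,0.02],[-0.22,0,0]],[[0.3,-0.6,0.04],[-0.27,0,0]],[[0.35,-0.7,0.06],[-0.32,0,0]],[[0.4,-0.8,0.08],[-0.36,0,0]],[[0.45,-0.9,0.1],[-0.41,0,0]],[[0.5,-1,0.12],[-0.45,0,0]]]'
python3 - <<'E'
from tgt import *
for h in(.06,.015): delta(tcp(h,-.0015),Rt)
E
```

```text
clock: 19.35
position: [0.5306, 0.2132, 0.2338]
ee_rot: [0.748, 0.64, 0.115, 0.134]
ft_force: [-0.2, 0.4, -1.4]
grip_width: 0.347
grasp_force: 59.7
shift [-0.007 -0.711  0.046] turn [-0.    -0.001 -0.   ] | [0.5306 0.2132 0.2338] [-0.2  0.4 -1.4] 0.347 19.35
shift [-0.008 -0.711  0.609] turn [-0.    -0.001 -0.   ] | [0.5306 0.2132 0.2338] [-0.2  0.4 -1.4] 0.347 19.35
```

```bash
python3 - <<'E'
from ring import *
import tgt
np.set_printoptions(precision=4,suppress=True)
c=cam("wrist");im=snap("wrist","w5.png")[:,:,::-1];pickle.dump(c,open('w5.pkl','wb'))
r=proj(c,tgt.ring);print(r)
cs=contours(np.ascontiguousarray(im),int(r[0]),int(r[1]))
for k in cs: print(len(k),cv2.fitEllipse(k.astype(np.float32)))
V=[(c,cs)]
q,sd=go(V,-.155);print(q.x,sd[:3],q.cost)
for n,(x,y) in(('w3',(301,70)),('w4',(120,122))): V.append((pickle.load(open(n+'.pkl','rb')),contours(cv2.imread(f'pics/{n}.png'),x,y)))
q,sd=go(V,-.155);print(q.x,sd[:3],q.cost)
E
```

```text
[243.9147 225.4345]
557 ((243.46926879882812, 225.5865020751953), (23.922826766967773, 25.075056076049805), 122.35132598876953)
413 ((243.4324493408203, 225.70455932617188), (17.631515502929688, 18.775314331054688), 132.5243682861328)
[ 0.5298  0.211   0.3835  0.      0.     -0.    ] [0.0015 0.0015 0.0929] 1.9051740877800312
[ 0.5299  0.2111  0.3619 -0.     -0.0001 -0.0001  0.      0.0004  0.
  0.     -0.0003  0.    ] [0.0009 0.0009 0.0205] 6.0970213230518295
```

```bash

python3 -m inch '[[[0,-0.12,0],[0,0,0]],[[0,-0.25,0],[0,0,0]],[[0,-0.38,0],[0,0,0]],[[0,-0.51,0],[0,0,0]],[[0,-0.64,0.05],[0,0,0]],[[-0.01,-0.71,0.16],[0,0,0]],[[-0.01,-0.71,0.28],[0,0,0]],[[-0.01,-0.71,0.4],[0,0,0]],[[-0.01,-0.71,0.52],[0,0,0]],[[-0.01,-0.71,0.6],[0,0,0]]]'
python3 - <<'E'
from tgt import *
for h in(.015,-.006): delta(tcp(h,-.0015),Rt)
snap("wrist","w6.png")
im=cv2.imread('pics/w6.png');cv2.imwrite('pics/c6.png',cv2.resize(im[170:300,230:400],None,fx=4,fy=4,interpolation=cv2.INTER_CUBIC))
print(*[np.round((proj(cam("wrist"),ring+a*.01)-[230,170])*4) for a in(0*Y,Y,-Y,X,-X)])
E
```

```text
clock: 20.4
position: [0.4954, 0.2171, 0.1681]
ee_rot: [0.748, 0.64, 0.114, 0.134]
ft_force: [0.3, 0.8, -2.3]
grip_width: 0.342
grasp_force: 59.8
shift [ 0.012 -0.011 -0.008] turn [-0.002  0.002 -0.001] | [0.4954 0.2171 0.1681] [ 0.3  0.8 -2.3] 0.342 20.4
shift [ 0.013 -0.01   0.254] turn [-0.002  0.002 -0.001] | [0.4954 0.2171 0.1681] [ 0.3  0.8 -2.3] 0.342 20.4
[341. 270.] [341. 212.] [341. 328.] [401. 270.] [282. 270.]
```

View pics/c6.png

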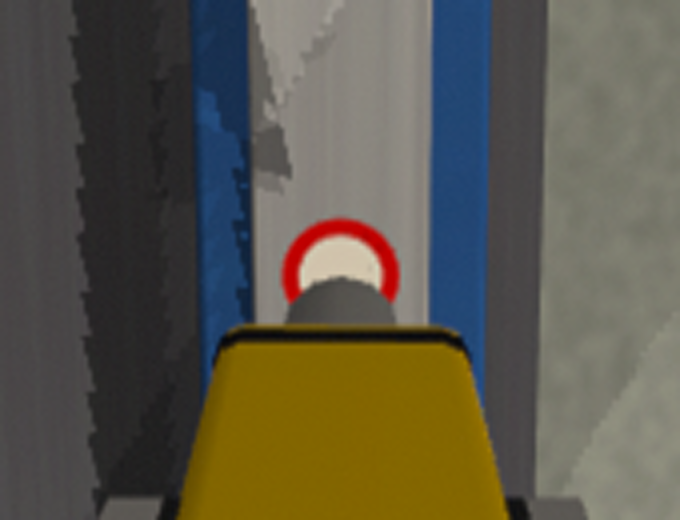

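The wrist view shows the ring centred on the nose (columns 341 and 342). The blue bed borders are equal, 57 and 59 px, so the tool is square to the face. I'll take a baseline force and then press down.

```bash
cat > force.py <<'E'
from tgt import *
F=[]
for i in range(8):
    manip.camera("scene"); o=manip.get_obs(); F.append(o['ft_force'])
F=np.array(F);n=F@N
print('N-force %.2f +- %.2f'%(n.mean(),n.std()/8**.5),'mean F',F.mean(0).round(2),'clock',o['clock'],'grip',round(o['grip_width'],3)); 
d=Rt.inv().apply(o['position']-tcp(0)); print('tcp in face frame: x %.4f y %.4f height %.4f'%(d[0],d[1],-d[2]))
E
python3 force.py
python3 -m inch '[[[0.01,0,0.02],[0,0,0]],[[0.01,0,0.05],[0,0,0]],[[0.01,0,0.08],[0,0,0]],[[0.01,0,0.1],[0,0,0]],[[0.01,0,0.12],[0,0,0]],[[0.01,0,0.14],[0,0,0]],[[0.01,0,0.16],[0,0,0]],[[0.01,0,0.18],[0,0,0]],[[0.01,0,0.2],[0,0,0]],[[0.01,0,0.2],[0,0,0]]]'
python3 force.py
```

```text
N-force -1.64 +- 0.19 mean F [ 0.06  0.03 -1.73] clock 20.85 grip 0.346
tcp in face frame: x 0.0012 y 0.0010 height 0.0159
clock: 21.85
position: [0.5006, 0.2176, 0.1541]
ee_rot: [0.748, 0.64, 0.114, 0.134]
ft_force: [0.7, 1.1, -1.2]
grip_width: 0.347
grasp_force: 60.0
N-force -1.03 +- 0.18 mean F [-0.47 -0.11 -1.26] clock 22.25 grip 0.344
tcp in face frame: x 0.0018 y 0.0008 height -0.0004
```

```bash

python3 -m inch '[[[0,0,0.01],[0,0,0]],[[0,0,0.02],[0,0,0]],[[0,0,0.03],[0,0,0]],[[0,0,0.04],[0,0,0]],[[0,0,0.05],[0,0,0]],[[0,0,0.05],[0,0,0]],[[0,0,0.05],[0,0,0]],[[0,0,0.05],[0,0,0]],[[0,0,0.05],[0,0,0]],[[0,0,0.05],[0,0,0]]]' >/dev/null
python3 force.py
```

```text
N-force 0.70 +- 0.15 mean F [-0.97  0.37  0.38] clock 23.65 grip 0.345
tcp in face frame: x 0.0018 y 0.0008 height -0.0044
```

```bash

python3 -m inch '[[[0,0,0.01],[0,0,0]],[[0,0,0.015],[0,0,0]],[[0,0,0.02],[0,0,0]],[[0,0,0.025],[0,0,0]],[[0,0,0.025],[0,0,0]],[[0,0,0.025],[0,0,0]],[[0,0,0.025],[0,0,0]],[[0,0,0.025],[0,0,0]],[[0,0,0.025],[0,0,0]],[[0,0,0.025],[0,0,0]]]' >/dev/null
python3 force.py; python3 force.py
python3 -m inch '[[[0,0,0],[0,0,0]],[[0,0,0],[0,0,0]],[[0,0,0],[0,0,0]],[[0,0,0],[0,0,0]],[[0,0,0],[0,0,0]],[[0,0,0],[0,0,0]],[[0,0,0],[0,0,0]],[[0,0,0],[0,0,0]],[[0,0,0],[0,0,0]],[[0,0,0],[0,0,0]]]' >/dev/null
python3 force.py
python3 - <<'E'
from ring import *
import tgt
# after-press check: ring visible front part, face edges symmetric about tool axis?
c=cam("wrist");im=snap("wrist","w7.png").astype(int)
x0=proj(c,tgt.ring)[0];print('axis col',x0)
for r in(150,180,205):
    b=(im[r,:,2]-im[r,:,0]>40);k=np.where(b)[0];k=k[(k>230)&(k<400)]
    sp=np.where(np.diff(k)>20)[0]
    print(r,k[0],k[sp],k[sp+1],k[-1])
red=(im[:,:,0]-im[:,:,1]>90)&(im[:,:,0]-im[:,:,2]>90);ys,xs=np.where(red[180:300,250:380]);print('red cols',xs.min()+250,xs.max()+250,'top row',ys.min()+180, 'pred',proj(c,tgt.ring+tgt.Y*.01),proj(c,tgt.ring-tgt.X*.01)[0],proj(c,tgt.ring+tgt.X*.01)[0])
E
```

```text
N-force 1.24 +- 0.14 mean F [-1.22  0.19  0.86] clock 25.05 grip 0.342
tcp in face frame: x 0.0018 y 0.0008 height -0.0064
N-force 1.63 +- 0.15 mean F [-1.43  0.08  1.2 ] clock 25.45 grip 0.343
tcp in face frame: x 0.0018 y 0.0008 height -0.0064
N-force 1.63 +- 0.19 mean F [-1.19 -0.    1.3 ] clock 26.85 grip 0.343
tcp in face frame: x 0.0018 y 0.0008 height -0.0064
axis col 314.7226433160579
150 274 [288] [340] 355
180 275 [289] [340] 355
205 276 [289] [340] 354
red cols 300 330 top row 234 pred [314.69982302 232.44671302] 298.7754891739755 330.671044345304
```

The net force is about 3.1 N, which puts the plunger roughly 6 mm in. The tip is centred and square, and it has held steady for over 2 s.

```bash
python3 -c "
from workcell import manip
print(manip.hand_in())"
```

```text
the job is handed in; nothing more can be done
None
```

The job is handed in with the yellow probe still gripped and pressing inside the red ring: about 3.1 N, roughly 6 mm in (half-way), square to the face within my roughly 1° tilt estimate, and steady for over 2 s; no verdict came back.

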